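Find the socket that fits the transformer nut

ROBOT

A 7-joint arm with a two-finger parallel gripper is mounted at the origin on the work surface. World frame = base frame: x ahead of the robot, y to its left, z up, the work surface at z = 0. Lengths are in m, angles in rad, forces in N, time in s.
With the tool pointing down it reaches from about 0.425 to 0.925 m from the base axis. Payload 6.8 kg.
Tool frame: the origin (TCP) lies on the centre line of the jaws, within the pads' length; the fingertips stand 19 mm ahead of it and the grasp point (between the pads) is the TCP; z points along the fingers, y is the line along which they close (so a half turn about z gives the same grasp; the last joint's range is limited). The gripper opens to 85 mm and grips with 20 to 120 N. Pads are 22 mm wide; open, the fingers measure 114 mm over their backs; the gripper's body (76 mm by 85 mm) begins 54 mm behind the grasp point. The pads swing forward as they close: fully open they stand 13 mm farther back than shut.
Start: joints at [-1.261, 0.477, 0.022, 1.555, -0.011, 1.109, -0.083], TCP at [0.274, 0.617, 0.25] pointing down, gripper open.
Joint ranges: [-2.96, 2.96], [-0.34, 2.1], [-1.41, 1.46], [0.24, 2.44], [-1.37, 4.51], [0.17, 1.92], [-2.96, 2.96]. Speed limits (rad/s): [2.39, 2.39, 3.14, 3.14, 3.14, 3.14, 3.14].

INTERFACE

Orientations are given as a rotation vector (axis times angle).
In Python, from bench import r gives the robot as it stands. The module is installed in compiled form; this text tells all that it offers.
- The arm moves only by the tool arm_command, never from a script. Its argument "rows" is a list of rows, each an object of numbers: "fingers": the opening, from -1 (shut) to 1 (fully open); "x", "y", "z": the shift along the tool's x, y, z in m; "ax", "ay", "az": the turn, a rotation vector about the tool's x, y, z in degrees. In form: [{"fingers": .., "x": .., "y": .., "z": .., "ax": .., "ay": .., "az": ..}, ...]. A call has 1 to 10 rows; each row shifts and turns the commanded pose from where the row before left it, along the tool's axes as they then stand; what a row does not reach is not made up. A row lasts 1/12 s, in which the tool goes at most 41.7 mm and 7.16 degrees, less where a joint would pass 70% of its speed; a pose out of reach is approached as far as the arm can. A call is refused whole if a number of a shift passes 0.0417 or a number of a turn 7.16, either way. A call with a gripper value outside its range is refused whole. The fingers move at their own pace and stop on an object; "grip_force" is the grip in N (left out, the last holds). Time passes only in rows, so rows that do not move let the fingers close. It gives the time, the measured TCP pose, the force, the opening and the grip force at its end, in the units of the state.
- r.get_obs(): the state, without advancing time (a new reading comes with each control period).
- r.grab_frame(name): name is "scene" or "top" or "wrist"; returns a dict with "frame" (420x560x3 uint8, red, green, blue), "depth" (420x560 float32, m along the optical axis (not along the pixel's ray), 0 where there is no reading), "K" (3x3 intrinsics, pixels), "distortion" ([k1, k2, p1, p2, k3] as OpenCV has them; the pictures are not rectified), "world_from_camera" (4x4, takes a point from camera to world coordinates). Camera axes: x right, y down, z forward; pixel columns grow to the right and rows downward; lengths in m; the calibration is good to about 2 mm. A picture is of the moment at which its call begins.
- r.hand_in(): hands the job in; it is judged then, once.
The state is a dict: "clock": time; "joints": joint angles; "qvel": joint speeds; "tau": joint torques, N m; "tcp_pos": TCP position; "orientation": TCP orientation; "contact_force": force on the tool from outside, world axes, zero at the start; "moment": the same for the moment, N m; "grip_width": finger opening in m; "gripper_force": force on a finger pad.
Only numpy, scipy, OpenCV 4.12 (cv2) and the standard library are available. Lean on these libraries where they do the work, as an engineer would, in place of code of your own. Each camera call takes 0.05 s, during which the arm holds its last target. There are 200 camera calls.

TASK

On the power supply chassis, the clamp nut of the transformer next to the three black capacitors is loose. The three sockets look alike, so try them on that nut to find the one that fits, putting any that do not fit back standing on the bench, and with the right one fully down on the nut tighten it clockwise by about one flat (60 degrees). Finish while still gripping that socket, fully seated on the nut; leave the other transformer's nut and everything else alone.

Things in the scene. Friction and masses are not known exactly. Their poses are not given: they have to be found in the camera images.
- chassis: fixed aluminium tray 170 x 360 mm, walls 28 mm high, with two copper toroids (105 mm wide, clamp plates 58 mm above the bench) at y = +58 and -58 mm. Three black capacitors with bright tops (31 mm wide, tops 54 mm up) stand at the +y end, next to the toroid at y = +58 mm whose nut is to be tightened. Origin: centre of the underside; z up, y along its length towards the capacitors
- socket_a: one of three dark steel hex-bodied sockets, exactly alike outside: hexagon 32 mm across flats (37 over corners), 50 mm high, black square on top, 130 to 200 g. Stands open mouth down. The mouths fit nuts of 16, 20 and 24 mm: which is which is found out by trying. Origin: centre of the underside (mouth); z up; x square to a pair of flats
- socket_b: another of the three sockets, same outside and axes as socket_a. In each the mouth's hexagon has its flats parallel to the outer flats, is about 1.1 mm wider than its nominal nut, 18 mm deep, with a chamfered edge
- socket_c: another of the three sockets, same outside and axes as socket_a. One too small stays about 10 mm proud on top of the nut; one too large drops fully over the nut but spins round it without turning it
- nut_a_seat (a point): point on the axis of the 16 mm (across flats) hex nut at its underside, the top of the 44 mm round washer on which the socket's rim sits, 60.5 mm above the bench. Nut 10 mm high, top chamfered; a 10 mm stud ends 3.5 mm above it. z up; x square to a pair of the nut's flats, turns with it. It is on either of the two transformers
- nut_b_seat (a point): the same point and axes on the 20 mm (across flats) hex nut, also 10 mm high on a 44 mm washer; it is on the transformer where the 16 mm nut is not
- nut_a (a joint): rotation of the 16 mm nut, rad: 0 at the start, grows when turned clockwise seen from above; stays where left, resists with about 0.07 N m. The right socket has about 8 to 15 degrees of play either way before it takes the nut along
- nut_b (a joint): rotation of the 20 mm nut, rad, as for the 16 mm nut
- spray_can: aerosol can, 58 mm diameter, 170 mm high; to be left alone. Origin: centre of its underside
- screw_jar: small glass jar, 56 mm diameter, 55 mm high; to be left alone. Origin: centre of its underside
- screwdriver: screwdriver lying on the bench, handle to its -x; to be left alone. Origin: centre of its underside
- tape: roll of black tape lying flat, 68 mm diameter, 19 mm high; to be left alone. Origin: centre of its underside
- knob_cap: loose grey control knob, 19 mm diameter, 16 mm high; to be left alone. Origin: centre of its underside
- pliers: pliers lying flat, about 165 mm long, 13 mm high; to be left alone. Origin: centre of its underside
- multimeter: hand multimeter lying face up, 150 x 78 x 42 mm; to be left alone. Origin: centre of its underside

How it is judged:
On the way, in this order (a step that is already met when the one before it is completed fails the run):
1. the socket that fits is fully seated on the nut next to the capacitors (((y of nut_a_seat in the frame of chassis above 0 m and z of socket_b in the frame of nut_a_seat between -0.003 and 0.003 m and horizontal distance between socket_b and nut_a_seat below 0.003 m and angle between the z axis of socket_b and the z axis of nut_a_seat, either way round below 0.06 rad) or (y of nut_b_seat in the frame of chassis above 0 m and z of socket_c in the frame of nut_b_seat between -0.003 and 0.003 m and horizontal distance between socket_c and nut_b_seat below 0.003 m and angle between the z axis of socket_c and the z axis of nut_b_seat, either way round below 0.06 rad))), for 0.2 s.
2. with the socket seated, that nut is turned clockwise by at least 0.6 rad ((((y of nut_a_seat in the frame of chassis above 0 m and z of socket_b in the frame of nut_a_seat between -0.003 and 0.003 m and horizontal distance between socket_b and nut_a_seat below 0.003 m and angle between the z axis of socket_b and the z axis of nut_a_seat, either way round below 0.06 rad) and value of joint nut_a above 0.6 rad) or ((y of nut_b_seat in the frame of chassis above 0 m and z of socket_c in the frame of nut_b_seat between -0.003 and 0.003 m and horizontal distance between socket_c and nut_b_seat below 0.003 m and angle between the z axis of socket_c and the z axis of nut_b_seat, either way round below 0.06 rad) and value of joint nut_b above 0.6 rad))), for 0.2 s.
At the end, for the whole second after the job is handed in: The fitting socket is on the nut by the capacitors (rim within 3 mm of the washer, axes within 3 mm), still gripped (over 1 N); that nut turned clockwise 0.6 to 1.6 rad, the other nut under 0.12 rad; the other two sockets stand upright on the bench ((((y of nut_a_seat in the frame of chassis above 0 m and z of socket_b in the frame of nut_a_seat between -0.003 and 0.003 m and horizontal distance between socket_b and nut_a_seat below 0.003 m and angle between the z axis of socket_b and the z axis of nut_a_seat, either way round below 0.06 rad) and value of joint nut_a between 0.6 and 1.6 rad and value of joint nut_b below 0.12 rad and contact force between the fingers and socket_b above 1 N and (height (world z) of socket_c between -0.004 and 0.004 m and angle between socket_c's own z axis and vertical below 0.1 rad) and (height (world z) of socket_a between -0.004 and 0.004 m and angle between socket_a's own z axis and vertical below 0.1 rad)) or ((y of nut_b_seat in the frame of chassis above 0 m and z of socket_c in the frame of nut_b_seat between -0.003 and 0.003 m and horizontal distance between socket_c and nut_b_seat below 0.003 m and angle between the z axis of socket_c and the z axis of nut_b_seat, either way round below 0.06 rad) and value of joint nut_b between 0.6 and 1.6 rad and value of joint nut_a below 0.12 rad and contact force between the fingers and socket_c above 1 N and (height (world z) of socket_b between -0.004 and 0.004 m and angle between socket_b's own z axis and vertical below 0.1 rad) and (height (world z) of socket_a between -0.004 and 0.004 m and angle between socket_a's own z axis and vertical below 0.1 rad)))); the arm keeps its last pose, push and grip.
It fails at once if the other transformer's nut is turned ((y of nut_a_seat in the frame of chassis above 0 m and value of joint nut_b above 0.12 rad) or (y of nut_b_seat in the frame of chassis above 0 m and value of joint nut_a above 0.12 rad)).
It fails at once if a bystander is moved by more than 30 mm (distance of any of spray_can, screw_jar, screwdriver, tape, knob_cap, pliers, multimeter from where it was at the start of the episode above 0.03 m).
It also fails if it takes over 72 s, if anything falls off the work surface, if the arm or the gripper's body presses on something with over 40 N, if the wrist force passes 120 N, or if a joint passes its speed limit or range.

## Working session

There is one attempt and no reset: what is moved stays moved. The work goes in short steps, Python scripts to look and compute and a tool call to move; the robot and the scene stay as the last step left them, time stands still between calls to the robot, and variables do not carry over. Pictures are saved under pics/ and viewed, at most 10 in all, crops included, and the job is handed in when it is done.

Besides the shell and the picture viewer there is one more tool, called after "Emit:" by a JSON object that holds its "name" and its "arguments", one argument or row to a line. arm_command: Moves the arm, as the interface text tells. Its arguments: {"type":"object","properties":{"rows":{"type":"array"},"grip_force":{"type":"number"}},"required":["rows"]}

```bash
mkdir -p pics
cat > h.py <<'E'
import numpy as np, cv2
from bench import r
def grab(n,fn=None):
    f=r.grab_frame(n)
    if fn: cv2.imwrite(fn,cv2.cvtColor(f["frame"],cv2.COLOR_RGB2BGR))
    return f
def ray(f,u,v):
    p=cv2.undistortPoints(np.array([[[u,v]]],float),f["K"],np.array(f["distortion"],float))[0,0]
    T=f["world_from_camera"]; return T[:3,3],T[:3,:3]@np.array([p[0],p[1],1.])
def at_z(f,u,v,z):
    o,d=ray(f,u,v); return o+d*(z-o[2])/d[2]
def at_d(f,u,v):
    o,d=ray(f,u,v); return o+d*f["depth"][int(round(v)),int(round(u))]
E
python3 - <<'E'
from h import *
import pickle
for n in("top","scene"):
    f=grab(n,f"pics/{n}0.png"); pickle.dump(f,open(n+"0.pkl","wb"))
    print(f["world_from_camera"].round(3).tolist(),f["K"].round(1).tolist(),f["distortion"])
print(r.get_obs())
E
```

```text
[[0.014, -0.988, 0.154, 0.361], [-1.0, -0.017, -0.013, -0.052], [0.015, -0.154, -0.988, 1.254], [0.0, 0.0, 0.0, 1.0]] [[476.8, 0.0, 277.7], [0.0, 476.8, 206.4], [0.0, 0.0, 1.0]] [-0.05115873  0.          0.          0.          0.        ]
[[0.887, 0.387, -0.252, 0.766], [0.461, -0.734, 0.499, -0.439], [0.008, -0.559, -0.829, 0.726], [0.0, 0.0, 0.0, 1.0]] [[391.6, 0.0, 286.9], [0.0, 391.6, 213.6], [0.0, 0.0, 1.0]] [-0.00134547  0.          0.          0.          0.        ]
{'clock': 0.1, 'joints': array([-1.26108671,  0.47772056,  0.02235749,  1.55631244, -0.01149212,
        1.10927676, -0.08309124]), 'qvel': array([ 1.05562392e-03, -1.81369783e-03, -1.01815057e-03, -1.71989657e-03,
        4.33454156e-04,  1.34178884e-05,  4.54077030e-04]), 'tau': array([ 5.60705710e-03, -5.97762930e+01,  1.61413930e+00, -2.81958568e+01,
        1.27704887e-02,  4.90369755e-03,  1.80586648e-05]), 'tcp_pos': array([0.27371074, 0.61649459, 0.24943805]), 'orientation': array([-6.51458401e-01, -3.07309737e+00,  2.47498422e-03]), 'contact_force': array([-0.49370116, -0.48266548,  0.60593605]), 'moment': array([-0.01063099, -0.00416672, -0.02397402]), 'gripper_force': 0.0, 'grip_width': 0.08515224769079137}
```

View pics/top0.png

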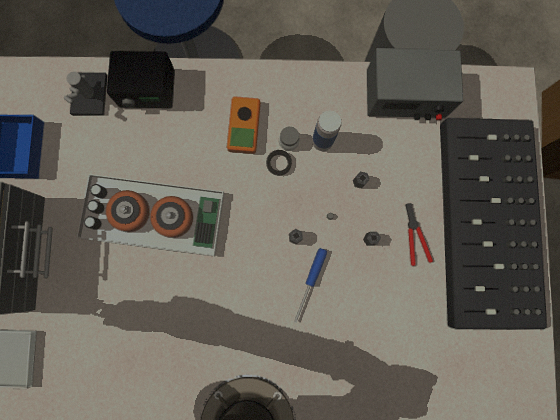

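View pics/scene0.png

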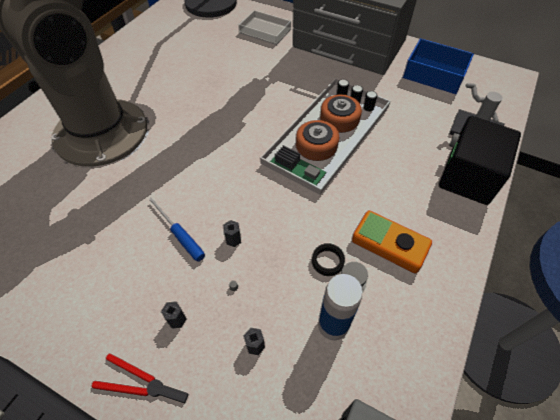

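The top view shows the chassis with its capacitors on the left (96, 190–222) and the target nut near (127,210). The sockets are at (361,180), (296,237) and (372,239), the knob at (332,216) and the screwdriver at (312,285). Enlarging for pixel readings.

Run:
```python
from h import *
import pickle
im=cv2.imread("pics/top0.png")
def c(u,v,w,s): return cv2.resize(im[v-w:v+w,u-w:u+w],(s,s),interpolation=cv2.INTER_CUBIC)
out=np.vstack([np.hstack([c(127,210,20,300),c(171,215,20,300)]),np.hstack([c(361,180,15,200),c(296,237,15,200),c(372,239,15,200)])])
cv2.imwrite("pics/crop1.png",out)
```

```text
(no output)
```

View pics/crop1.png

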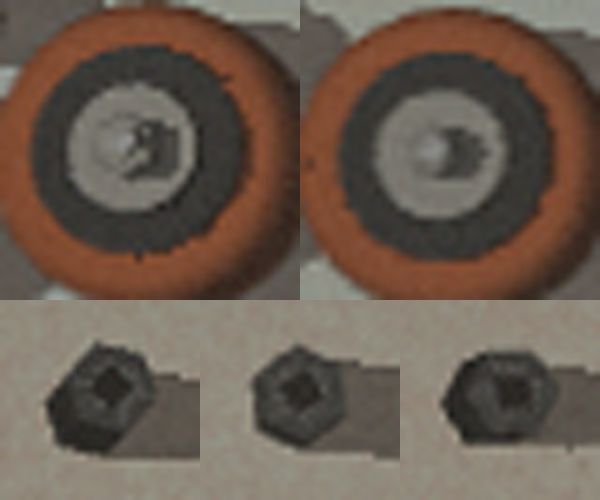

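Washer centre of the target is near (124.3,209.7), the other at (169.7,215.4). Socket top squares are near (362.5,178), (296,235.5) and (374.3,237.5). Converting to world.

Run:
```python
from h import *
import pickle
from scipy.spatial.transform import Rotation as R
f=pickle.load(open("top0.pkl","rb"))
for n,u,v,z in [("T",124.3,209.7,.0605),("O",169.7,215.4,.0605),("s1",362.5,178,.05),("s2",296,235.5,.05),("s3",374.3,237.5,.05),("knob",332,216,.016),("cap",93,207,.054)]:
    print(n,at_z(f,u,v,z).round(4),at_d(f,u,v).round(4))
o=r.get_obs();print(R.from_rotvec(o["orientation"]).as_matrix().round(3))
w=grab("wrist","pics/w0.png");T=np.eye(4);T[:3,:3]=R.from_rotvec(o["orientation"]).as_matrix();T[:3,3]=o["tcp_pos"]
print((np.linalg.inv(T)@w["world_from_camera"]).round(4).tolist(),w["K"].round(1).tolist(),w["distortion"])
```

```text
T [0.5319 0.3202 0.0605] [0.53   0.3163 0.0731]
O [0.5193 0.2042 0.0605] [0.518  0.2023 0.0697]
s1 [ 0.6267 -0.2867  0.05  ] [ 0.6268 -0.2867  0.0496]
s2 [ 0.4747 -0.1155  0.05  ] [ 0.4746 -0.1154  0.0511]
s3 [ 0.4726 -0.3148  0.05  ] [ 0.4728 -0.3153  0.0477]
knob [ 0.5307 -0.2114  0.016 ] [ 0.5309 -0.2116  0.0146]
cap [0.5384 0.4031 0.054 ] [0.5378 0.4016 0.0579]
[[-0.914  0.406 -0.001]
 [ 0.406  0.914 -0.001]
 [-0.    -0.002 -1.   ]]
[[-0.0002, -0.9515, -0.3077, 0.0785], [1.0, -0.0004, 0.0005, -0.0005], [-0.0006, -0.3077, 0.9515, -0.1231], [0.0, 0.0, 0.0, 1.0]] [[335.5, 0.0, 279.9], [0.0, 335.5, 216.4], [0.0, 0.0, 1.0]] [-0.03109016  0.          0.          0.          0.        ]
```

Emit:
{"name": "arm_command", "arguments": {
  "rows": [
    {"x": -0.0356, "y": -0.0167, "z": 0.005},
    {"x": -0.0356, "y": -0.0167, "z": 0.005},
    {"x": -0.0356, "y": -0.0167, "z": 0.005},
    {"x": -0.0356, "y": -0.0167, "z": 0.005},
    {"x": -0.0356, "y": -0.0167, "z": 0.005},
    {"x": -0.0356, "y": -0.0167, "z": 0.005},
    {"x": -0.0356, "y": -0.0167, "z": 0.005},
    {"x": -0.0356, "y": -0.0167, "z": 0.005},
    {"x": -0.0356, "y": -0.0167, "z": 0.005},
    {"x": -0.0356, "y": -0.0167, "z": 0.005}
  ]
}}

```text
validation failed for argument at $.ro...
```

Emit:
{"name": "arm_command", "arguments": {
  "rows": [
    {"x": 0},
    {"x": 0},
    {"x": 0}
  ]
}}

```text
validation failed for argument at $.ro...
```

```bash
cat >> h.py <<'E'
from scipy.spatial.transform import Rotation as R
import pickle
def tcp():
    o=r.get_obs();T=np.eye(4);T[:3,:3]=R.from_rotvec(o["orientation"]).as_matrix();T[:3,3]=o["tcp_pos"];return T
def rectify(f,c,z,w=.04,n=600,fn=None):
    """orthographic patch of plane z centred at c: right = -y world, up = +x world; half-width w"""
    g=np.linspace(-w,w,n); yy,xx=np.meshgrid(c[1]-g,c[0]-g); 
    P=np.stack([xx.T.ravel(),yy.T.ravel(),np.full(n*n,z)],1)
    Ti=np.linalg.inv(f["world_from_camera"])
    uv=cv2.projectPoints(P,cv2.Rodrigues(Ti[:3,:3])[0],Ti[:3,3],f["K"],np.array(f["distortion"],float))[0].reshape(n,n,2).astype(np.float32)
    im=cv2.remap(cv2.cvtColor(f["frame"],cv2.COLOR_RGB2BGR),uv[...,0].T.copy(),uv[...,1].T.copy(),cv2.INTER_CUBIC) if 0 else cv2.remap(cv2.cvtColor(f["frame"],cv2.COLOR_RGB2BGR),np.ascontiguousarray(uv[...,0]),np.ascontiguousarray(uv[...,1]),cv2.INTER_CUBIC)
    im=im.transpose(1,0,2) if 0 else im
    if fn: cv2.imwrite(fn,im)
    return im
E
python3 - <<'E'
import re
s=open('h.py').read()
i=s.index('    g=np.linspace'); j=s.index('    if fn: cv2.imwrite(fn,im)\n    return im')
s=s[:i]+'''    g=np.linspace(-w,w,n); xx,yy=np.meshgrid(c[0]-g,c[1]-g,indexing="ij")
    P=np.stack([xx.ravel(),yy.ravel(),np.full(n*n,z)],1)
    Ti=np.linalg.inv(f["world_from_camera"])
    uv=cv2.projectPoints(P,cv2.Rodrigues(Ti[:3,:3])[0],Ti[:3,3],f["K"],np.array(f["distortion"],float))[0].reshape(n,n,2).astype(np.float32)
    im=cv2.remap(cv2.cvtColor(f["frame"],cv2.COLOR_RGB2BGR),uv,None,cv2.INTER_CUBIC)
'''+s[j:]
open('h.py','w').write(s)
E
python3 - <<'E'
from h import *
f=grab("wrist","pics/w1.png");pickle.dump(f,open("w1.pkl","wb"))
print(tcp().round(4).tolist())
im=np.hstack([rectify(f,(.532,.320),.0705,.025,400),rectify(f,(.5193,.2042),.0705,.025,400)])
cv2.imwrite("pics/w1r.png",im)
E
```

```text
[[-0.914, 0.4057, -0.0004, 0.2737], [0.4057, 0.914, -0.0011, 0.6166], [-0.0001, -0.0011, -1.0, 0.2497], [0.0, 0.0, 0.0, 1.0]]
```

View pics/w1r.png

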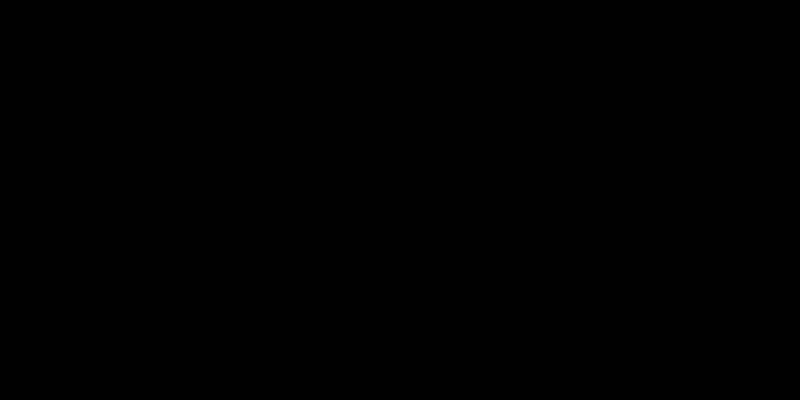

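The picture is black because the move was refused and the arm hadn't moved. Rows probably need every key, so I'll send them complete.

Emit:
{"name": "arm_command", "arguments": {
  "rows": [
    {"fingers": 1, "x": -0.0356, "y": -0.0167, "z": 0.005, "ax": 0, "ay": 0, "az": 0},
    {"fingers": 1, "x": -0.0356, "y": -0.0167, "z": 0.005, "ax": 0, "ay": 0, "az": 0},
    {"fingers": 1, "x": -0.0356, "y": -0.0167, "z": 0.005, "ax": 0, "ay": 0, "az": 0},
    {"fingers": 1, "x": -0.0356, "y": -0.0167, "z": 0.005, "ax": 0, "ay": 0, "az": 0},
    {"fingers": 1, "x": -0.0356, "y": -0.0167, "z": 0.005, "ax": 0, "ay": 0, "az": 0},
    {"fingers": 1, "x": -0.0356, "y": -0.0167, "z": 0.005, "ax": 0, "ay": 0, "az": 0},
    {"fingers": 1, "x": -0.0356, "y": -0.0167, "z": 0.005, "ax": 0, "ay": 0, "az": 0},
    {"fingers": 1, "x": -0.0356, "y": -0.0167, "z": 0.005, "ax": 0, "ay": 0, "az": 0},
    {"fingers": 1, "x": -0.0356, "y": -0.0167, "z": 0.005, "ax": 0, "ay": 0, "az": 0},
    {"fingers": 1, "x": -0.0356, "y": -0.0167, "z": 0.005, "ax": 0, "ay": 0, "az": 0}
  ],
  "grip_force": 50
}}

```text
clock: 1.03
tcp_pos: [0.5324, 0.3182, 0.2001]
orientation: [-0.651, -3.073, -0.0]
contact_force: [1.4, 0.3, -0.8]
grip_width: 0.0856
gripper_force: 0.0
```

Emit:
{"name": "arm_command", "arguments": {
  "rows": [
    {"fingers": 1, "x": 0, "y": 0, "z": 0, "ax": 0, "ay": 0, "az": 0},
    {"fingers": 1, "x": 0, "y": 0, "z": 0, "ax": 0, "ay": 0, "az": 0},
    {"fingers": 1, "x": 0, "y": 0, "z": 0, "ax": 0, "ay": 0, "az": 0}
  ]
}}

```text
clock: 1.28
tcp_pos: [0.5312, 0.3201, 0.2001]
orientation: [-0.652, -3.072, -0.0]
contact_force: [-0.8, 0.3, 0.2]
grip_width: 0.0854
gripper_force: 0.0
```

Run:
```python
from h import *
f=grab("wrist","pics/w2.png");pickle.dump(f,open("w2.pkl","wb"))
print(tcp().round(4).tolist())
im=np.hstack([rectify(f,(.532,.320),.0705,.025,400),rectify(f,(.5193,.2042),.0705,.025,400)])
cv2.imwrite("pics/w2r.png",im)
```

```text
[[-0.9146, 0.4044, -0.0007, 0.5306], [0.4044, 0.9146, 0.0007, 0.3211], [0.0009, 0.0003, -1.0, 0.2002], [0.0, 0.0, 0.0, 1.0]]
```

View pics/w2r.png

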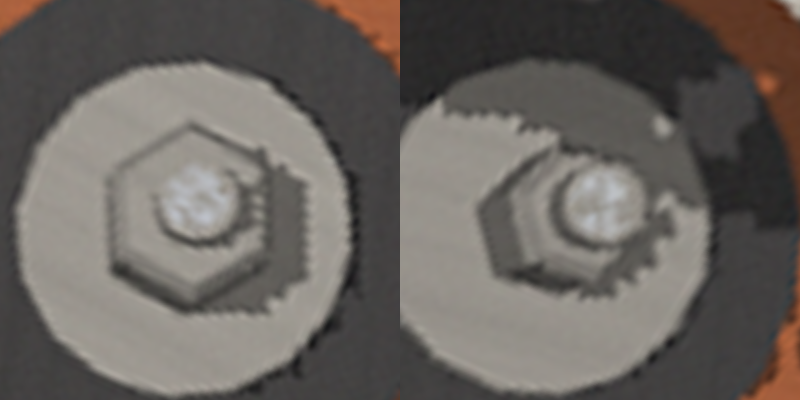

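The target nut's top measures about 158 px at 8 px/mm, so 20 mm. Its centre is (189,207) and its flats face world ±y. The other nut is smaller, 16 mm. Next I turn the tool square to it and go over the nearest socket.

Run:
```python
from h import *
f=pickle.load(open("w2.pkl","rb"))
def back(px,py,c,z0,z1,s=50/399):
    P=np.array([[c[0]-(py-199.5)*s/1e3,c[1]-(px-199.5)*s/1e3,z0]]);Ti=np.linalg.inv(f["world_from_camera"])
    u,v=cv2.projectPoints(P,cv2.Rodrigues(Ti[:3,:3])[0],Ti[:3,3],f["K"],np.array(f["distortion"],float))[0].ravel()
    return at_z(f,u,v,z1).round(4)
c=(.532,.320)
print("nut top",back(189,207,c,.0705,.0705),"washer",back(183.5,228,c,.0705,.0605),"stud",back(198,203,c,.0705,.074))
```

```text
nut top [0.5311 0.3213 0.0705] washer [0.5312 0.3208 0.0605] stud [0.5306 0.3206 0.074 ]
```

Emit:
{"name": "arm_command", "arguments": {
  "rows": [
    {"fingers": 1, "x": 0, "y": 0, "z": 0, "ax": 0, "ay": 0, "az": -6},
    {"fingers": 1, "x": 0, "y": 0, "z": 0, "ax": 0, "ay": 0, "az": -6},
    {"fingers": 1, "x": 0, "y": 0, "z": 0, "ax": 0, "ay": 0, "az": -6},
    {"fingers": 1, "x": 0, "y": 0, "z": 0, "ax": 0, "ay": 0, "az": -6},
    {"fingers": 1, "x": 0.005, "y": -0.0395, "z": 0.0018, "ax": 0, "ay": 0, "az": 0},
    {"fingers": 1, "x": 0.005, "y": -0.0395, "z": 0.0018, "ax": 0, "ay": 0, "az": 0},
    {"fingers": 1, "x": 0.005, "y": -0.0395, "z": 0.0018, "ax": 0, "ay": 0, "az": 0},
    {"fingers": 1, "x": 0.005, "y": -0.0395, "z": 0.0018, "ax": 0, "ay": 0, "az": 0},
    {"fingers": 1, "x": 0.005, "y": -0.0395, "z": 0.0018, "ax": 0, "ay": 0, "az": 0},
    {"fingers": 1, "x": 0.005, "y": -0.0395, "z": 0.0018, "ax": 0, "ay": 0, "az": 0}
  ]
}}

```text
clock: 2.17
tcp_pos: [0.5009, 0.0832, 0.1898]
orientation: [-0.008, 3.141, 0.001]
contact_force: [1.2, 0.2, -0.5]
grip_width: 0.0854
gripper_force: 0.0
```

Emit:
{"name": "arm_command", "arguments": {
  "rows": [
    {"fingers": 1, "x": 0.005, "y": -0.0395, "z": 0.0018, "ax": 0, "ay": 0, "az": 0},
    {"fingers": 1, "x": 0.005, "y": -0.0395, "z": 0.0018, "ax": 0, "ay": 0, "az": 0},
    {"fingers": 1, "x": 0.005, "y": -0.0395, "z": 0.0018, "ax": 0, "ay": 0, "az": 0},
    {"fingers": 1, "x": 0.005, "y": -0.0395, "z": 0.0018, "ax": 0, "ay": 0, "az": 0},
    {"fingers": 1, "x": 0.005, "y": -0.0395, "z": 0.0018, "ax": 0, "ay": 0, "az": 0},
    {"fingers": 1, "x": 0, "y": 0, "z": 0, "ax": 0, "ay": 0, "az": 0},
    {"fingers": 1, "x": 0, "y": 0, "z": 0, "ax": 0, "ay": 0, "az": 0},
    {"fingers": 1, "x": 0, "y": 0, "z": 0, "ax": 0, "ay": 0, "az": 0}
  ]
}}

```text
clock: 2.83
tcp_pos: [0.4774, -0.1129, 0.1806]
orientation: [-0.005, 3.141, 0.001]
contact_force: [0.1, 0.7, 0.7]
grip_width: 0.0853
gripper_force: 0.0
```

Run:
```python
from h import *
f=grab("wrist","pics/w3.png");pickle.dump(f,open("w3.pkl","wb"))
print(tcp().round(4).tolist(),r.get_obs()["clock"],r.get_obs()["joints"].round(3))
rectify(f,(.4747,-.1155),.05,.03,480,"pics/w3r.png")
```

```text
[[-1.0, -0.0046, 0.0004, 0.4775], [-0.0046, 1.0, 0.0008, -0.1124], [-0.0004, 0.0008, -1.0, 0.1806], [0.0, 0.0, 0.0, 1.0]] 2.8833 [-0.048  0.262  0.178  2.067 -0.064  0.817  1.744]
```

View pics/w3r.png

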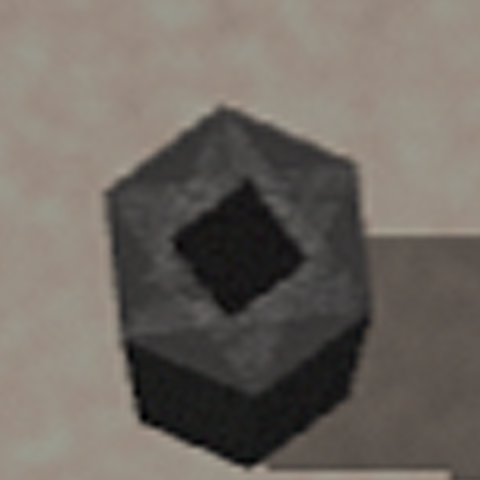

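The socket top hexagon is centred at (240,251.5), which is world (0.4732, −0.1156). It is rotated about 6° CCW. Grasping it.

Emit:
{"name": "arm_command", "arguments": {
  "rows": [
    {"fingers": 1, "x": 0.0043, "y": -0.0032, "z": 0.02, "ax": 0, "ay": 0, "az": -6},
    {"fingers": 1, "x": 0, "y": 0, "z": 0.035, "ax": 0, "ay": 0, "az": 0},
    {"fingers": 1, "x": 0, "y": 0, "z": 0.035, "ax": 0, "ay": 0, "az": 0},
    {"fingers": 1, "x": 0, "y": 0, "z": 0.03, "ax": 0, "ay": 0, "az": 0},
    {"fingers": 1, "x": 0, "y": 0, "z": 0.03, "ax": 0, "ay": 0, "az": 0},
    {"fingers": 1, "x": 0, "y": 0, "z": 0, "ax": 0, "ay": 0, "az": 0},
    {"fingers": 1, "x": 0, "y": 0, "z": 0, "ax": 0, "ay": 0, "az": 0}
  ]
}}

```text
clock: 3.47
tcp_pos: [0.4721, -0.1159, 0.0297]
orientation: [0.171, -3.134, -0.002]
contact_force: [0.8, -1.1, 0.2]
grip_width: 0.0856
gripper_force: 0.0
```

Emit:
{"name": "arm_command", "arguments": {
  "rows": [
    {"fingers": -1, "x": 0, "y": 0, "z": 0, "ax": 0, "ay": 0, "az": 0},
    {"fingers": -1, "x": 0, "y": 0, "z": 0, "ax": 0, "ay": 0, "az": 0},
    {"fingers": -1, "x": 0, "y": 0, "z": 0, "ax": 0, "ay": 0, "az": 0},
    {"fingers": -1, "x": 0, "y": 0, "z": 0, "ax": 0, "ay": 0, "az": 0},
    {"fingers": -1, "x": 0, "y": 0, "z": 0, "ax": 0, "ay": 0, "az": 0},
    {"fingers": -1, "x": 0, "y": 0, "z": 0, "ax": 0, "ay": 0, "az": 0},
    {"fingers": -1, "x": 0, "y": 0, "z": 0, "ax": 0, "ay": 0, "az": 0},
    {"fingers": -1, "x": 0, "y": 0, "z": 0, "ax": 0, "ay": 0, "az": 0}
  ],
  "grip_force": 60
}}

```text
clock: 4.13
tcp_pos: [0.4735, -0.1177, 0.0319]
orientation: [-0.166, 3.135, 0.0]
contact_force: [-1.4, 1.4, 8.5]
grip_width: 0.0316
gripper_force: 58.5
```

Gripped (31.6 mm wide). Lifting, then over to the nut.

Emit:
{"name": "arm_command", "arguments": {
  "rows": [
    {"fingers": -1, "x": 0, "y": 0, "z": -0.02, "ax": 0, "ay": 0, "az": 2},
    {"fingers": -1, "x": 0, "y": 0, "z": -0.037, "ax": 0, "ay": 0, "az": 2},
    {"fingers": -1, "x": 0, "y": 0, "z": -0.037, "ax": 0, "ay": 0, "az": 2},
    {"fingers": -1, "x": 0, "y": 0, "z": -0.015, "ax": 0, "ay": 0, "az": 0},
    {"fingers": -1, "x": 0, "y": 0, "z": 0, "ax": 0, "ay": 0, "az": 0},
    {"fingers": -1, "x": 0, "y": 0, "z": 0, "ax": 0, "ay": 0, "az": 0},
    {"fingers": -1, "x": 0, "y": 0, "z": 0, "ax": 0, "ay": 0, "az": 0}
  ]
}}

```text
clock: 4.72
tcp_pos: [0.4717, -0.1177, 0.1386]
orientation: [0.002, -3.14, -0.001]
contact_force: [-0.4, -0.5, -1.9]
grip_width: 0.0315
gripper_force: 60.0
```

Emit:
{"name": "arm_command", "arguments": {
  "rows": [
    {"fingers": -1, "x": -0.0052, "y": 0.0398, "z": 0, "ax": 0, "ay": 0, "az": 0},
    {"fingers": -1, "x": -0.0052, "y": 0.0398, "z": 0, "ax": 0, "ay": 0, "az": 0},
    {"fingers": -1, "x": -0.0052, "y": 0.0398, "z": 0, "ax": 0, "ay": 0, "az": 0},
    {"fingers": -1, "x": -0.0052, "y": 0.0398, "z": 0, "ax": 0, "ay": 0, "az": 0},
    {"fingers": -1, "x": -0.0052, "y": 0.0398, "z": 0, "ax": 0, "ay": 0, "az": 0},
    {"fingers": -1, "x": -0.0052, "y": 0.0398, "z": 0, "ax": 0, "ay": 0, "az": 0},
    {"fingers": -1, "x": -0.0052, "y": 0.0398, "z": 0, "ax": 0, "ay": 0, "az": 0},
    {"fingers": -1, "x": -0.0052, "y": 0.0398, "z": 0, "ax": 0, "ay": 0, "az": 0},
    {"fingers": -1, "x": -0.0052, "y": 0.0398, "z": 0, "ax": 0, "ay": 0, "az": 0},
    {"fingers": -1, "x": -0.0052, "y": 0.0398, "z": 0, "ax": 0, "ay": 0, "az": 0}
  ]
}}

```text
clock: 5.55
tcp_pos: [0.5229, 0.2815, 0.1372]
orientation: [0.002, -3.138, 0.003]
contact_force: [0.8, -0.2, -1.0]
grip_width: 0.031
gripper_force: 60.1
```

Emit:
{"name": "arm_command", "arguments": {
  "rows": [
    {"fingers": -1, "x": -0.0052, "y": 0.0398, "z": 0, "ax": 0, "ay": 0, "az": 0},
    {"fingers": -1, "x": 0, "y": 0, "z": 0, "ax": 0, "ay": 0, "az": 0},
    {"fingers": -1, "x": 0, "y": 0, "z": 0, "ax": 0, "ay": 0, "az": 0},
    {"fingers": -1, "x": 0, "y": 0, "z": 0, "ax": 0, "ay": 0, "az": 0}
  ]
}}

```text
clock: 5.88
tcp_pos: [0.5284, 0.3188, 0.1373]
orientation: [0.002, -3.139, 0.005]
contact_force: [0.2, -1.3, -1.8]
grip_width: 0.0313
gripper_force: 60.2
```

Run:
```python
from h import *
f=grab("wrist","pics/w4.png");pickle.dump(f,open("w4.pkl","wb"))
T=tcp();print(T.round(4).tolist(),r.get_obs()["contact_force"],r.get_obs()["joints"].round(2))
rectify(f,T[:2,3],T[2,3]+.018,.045,600,"pics/w4r.png")
```

```text
[[-1.0, 0.0003, -0.0024, 0.5288], [0.0003, 1.0, -0.0028, 0.3178], [0.0024, -0.0028, -1.0, 0.1378], [0.0, 0.0, 0.0, 1.0]] [ 0.23839402 -0.49224169 -2.2639717 ] [-0.71  0.51  0.09  1.8  -0.06  0.84  0.98]
```

View pics/w4r.png

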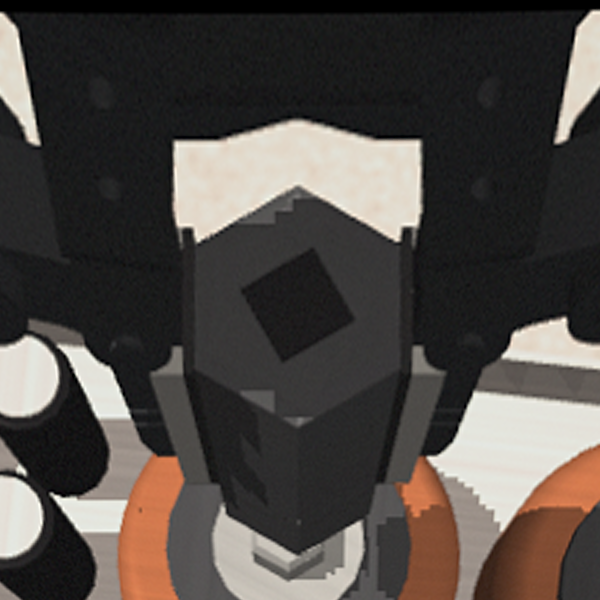

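The gripped socket's top centre is at (298,305.5), 0.9 mm from the TCP along tool +x. The nut's front corner shows at (288,578), the washer's left edge at x=213 and its right edge at x=363. Using those for alignment in the same frame.

Run:
```python
from h import *
f=pickle.load(open("w4.pkl","rb"))
Ti=np.linalg.inv(f["world_from_camera"])
c=(.5288,.3178);z0=.1558
def back(px,py,z1,s=90/599):
    P=np.array([[c[0]-(py-299.5)*s/1e3,c[1]-(px-299.5)*s/1e3,z0]])
    u,v=cv2.projectPoints(P,cv2.Rodrigues(Ti[:3,:3])[0],Ti[:3,3],f["K"],np.array(f["distortion"],float))[0].ravel()
    return at_z(f,u,v,z1).round(4)
print("vertex base",back(288,578,.0605),"washer L",back(213,565,.0605),"R",back(363,555,.0605),"socket",back(298,305.5,.1558), "mouth vertex",back(299,553,.1059))
E=[];
for i in range(6): grab("wrist"); E.append(tcp()[:3,3])
print(np.mean(E,0).round(4),np.std(E,0).round(4), r.get_obs()["clock"])
```

```text
vertex base [0.5205 0.3206 0.0605] washer L [0.5242 0.3421 0.0605] R [0.5271 0.2991 0.0605] socket [0.5279 0.318  0.1558] mouth vertex [0.5101 0.3176 0.1059]
[0.5295 0.3182 0.139 ] [0.0002 0.0005 0.0005] 6.2333
```

Emit:
{"name": "arm_command", "arguments": {
  "rows": [
    {"fingers": -1, "x": -0.003, "y": 0.0026, "z": 0.01, "ax": 0, "ay": 0, "az": 0},
    {"fingers": -1, "x": 0, "y": 0, "z": 0.015, "ax": 0, "ay": 0, "az": 0},
    {"fingers": -1, "x": 0, "y": 0, "z": 0.008, "ax": 0, "ay": 0, "az": 0},
    {"fingers": -1, "x": 0, "y": 0, "z": 0, "ax": 0, "ay": 0, "az": 0},
    {"fingers": -1, "x": 0, "y": 0, "z": 0, "ax": 0, "ay": 0, "az": 0}
  ]
}}

```text
clock: 6.65
tcp_pos: [0.532, 0.3223, 0.1057]
orientation: [0.002, -3.14, 0.002]
contact_force: [0.1, 0.6, -0.7]
grip_width: 0.0311
gripper_force: 60.2
```

Emit:
{"name": "arm_command", "arguments": {
  "rows": [
    {"fingers": -1, "x": 0, "y": 0, "z": 0.003, "ax": 0, "ay": 0, "az": 0},
    {"fingers": -1, "x": 0, "y": 0, "z": 0.003, "ax": 0, "ay": 0, "az": 0},
    {"fingers": -1, "x": 0, "y": 0, "z": 0, "ax": 0, "ay": 0, "az": 0},
    {"fingers": -1, "x": 0, "y": 0, "z": 0, "ax": 0, "ay": 0, "az": 0}
  ]
}}

```text
clock: 6.98
tcp_pos: [0.5324, 0.3226, 0.1006]
orientation: [-0.002, 3.141, 0.0]
contact_force: [-0.4, -0.4, -2.2]
grip_width: 0.0315
gripper_force: 60.2
```

Emit:
{"name": "arm_command", "arguments": {
  "rows": [
    {"fingers": -1, "x": 0, "y": 0, "z": 0.003, "ax": 0, "ay": 0, "az": 0},
    {"fingers": -1, "x": 0, "y": 0, "z": 0.003, "ax": 0, "ay": 0, "az": 0},
    {"fingers": -1, "x": 0, "y": 0, "z": 0, "ax": 0, "ay": 0, "az": 0},
    {"fingers": -1, "x": 0, "y": 0, "z": 0, "ax": 0, "ay": 0, "az": 0}
  ]
}}

```text
clock: 7.32
tcp_pos: [0.5322, 0.3225, 0.0942]
orientation: [0.002, -3.141, 0.0]
contact_force: [-0.5, 0.4, -1.3]
grip_width: 0.0318
gripper_force: 60.2
```

Emit:
{"name": "arm_command", "arguments": {
  "rows": [
    {"fingers": -1, "x": 0, "y": 0, "z": 0.003, "ax": 0, "ay": 0, "az": 0},
    {"fingers": -1, "x": 0, "y": 0, "z": 0.001, "ax": 0, "ay": 0, "az": 0},
    {"fingers": -1, "x": 0, "y": 0, "z": 0, "ax": 0, "ay": 0, "az": 0},
    {"fingers": -1, "x": 0, "y": 0, "z": 0, "ax": 0, "ay": 0, "az": 0}
  ]
}}

```text
clock: 7.65
tcp_pos: [0.5328, 0.3228, 0.0924]
orientation: [-0.001, 3.141, 0.001]
contact_force: [-4.3, -2.6, 13.5]
grip_width: 0.0317
gripper_force: 62.3
```

Fully down at z=0.0924, so the socket is either the 20 or the 24. I'll ease off and test side play.

Emit:
{"name": "arm_command", "arguments": {
  "rows": [
    {"fingers": -1, "x": 0, "y": 0, "z": -0.005, "ax": 0, "ay": 0, "az": 0},
    {"fingers": -1, "x": 0, "y": 0, "z": 0, "ax": 0, "ay": 0, "az": 0},
    {"fingers": -1, "x": 0, "y": 0, "z": 0, "ax": 0, "ay": 0, "az": 0}
  ]
}}

```text
clock: 7.9
tcp_pos: [0.5326, 0.3227, 0.0956]
orientation: [-0.002, 3.141, 0.001]
contact_force: [-0.4, 0.1, -1.3]
grip_width: 0.031
gripper_force: 60.4
```

Emit:
{"name": "arm_command", "arguments": {
  "rows": [
    {"fingers": -1, "x": 0, "y": 0.0025, "z": 0, "ax": 0, "ay": 0, "az": 0},
    {"fingers": -1, "x": 0, "y": 0, "z": 0, "ax": 0, "ay": 0, "az": 0},
    {"fingers": -1, "x": 0, "y": 0, "z": 0, "ax": 0, "ay": 0, "az": 0}
  ]
}}

```text
clock: 8.15
tcp_pos: [0.5324, 0.324, 0.0951]
orientation: [0.001, -3.141, 0.003]
contact_force: [0.5, -3.5, -1.1]
grip_width: 0.0314
gripper_force: 60.7
```

Emit:
{"name": "arm_command", "arguments": {
  "rows": [
    {"fingers": -1, "x": 0, "y": -0.005, "z": 0, "ax": 0, "ay": 0, "az": 0},
    {"fingers": -1, "x": 0, "y": 0, "z": 0, "ax": 0, "ay": 0, "az": 0},
    {"fingers": -1, "x": 0, "y": 0, "z": 0, "ax": 0, "ay": 0, "az": 0}
  ]
}}

```text
clock: 8.4
tcp_pos: [0.5323, 0.3202, 0.0954]
orientation: [0.001, -3.142, -0.001]
contact_force: [0.2, 0.1, -1.8]
grip_width: 0.0313
gripper_force: 60.5
```

Emit:
{"name": "arm_command", "arguments": {
  "rows": [
    {"fingers": -1, "x": 0, "y": 0.0025, "z": 0, "ax": 0, "ay": 0, "az": 0},
    {"fingers": -1, "x": 0, "y": 0, "z": 0, "ax": 0, "ay": 0, "az": 0},
    {"fingers": -1, "x": 0, "y": 0, "z": 0, "ax": 0, "ay": 0, "az": 0}
  ]
}}

```text
clock: 8.65
tcp_pos: [0.5323, 0.3233, 0.0955]
orientation: [-0.003, 3.142, 0.001]
contact_force: [-0.3, 0.6, -2.4]
grip_width: 0.0315
gripper_force: 60.5
```

There is over 3.8 mm of side play with flats aligned, so this is the 24 mm socket (too large). I'll use it as a feeler to centre on the nut.

Emit:
{"name": "arm_command", "arguments": {
  "rows": [
    {"fingers": -1, "x": 0, "y": -0.005, "z": 0, "ax": 0, "ay": 0, "az": 0},
    {"fingers": -1, "x": 0, "y": 0, "z": 0, "ax": 0, "ay": 0, "az": 0},
    {"fingers": -1, "x": 0, "y": 0, "z": 0, "ax": 0, "ay": 0, "az": 0}
  ]
}}

```text
clock: 8.9
tcp_pos: [0.5321, 0.3185, 0.0956]
orientation: [-0.003, 3.142, 0.002]
contact_force: [-0.6, 3.4, -3.4]
grip_width: 0.0312
gripper_force: 61.3
```

Emit:
{"name": "arm_command", "arguments": {
  "rows": [
    {"fingers": -1, "x": 0.0042, "y": 0.0037, "z": 0, "ax": 0, "ay": 0, "az": 0},
    {"fingers": -1, "x": 0, "y": 0, "z": 0, "ax": 0, "ay": 0, "az": 0},
    {"fingers": -1, "x": 0, "y": 0, "z": 0, "ax": 0, "ay": 0, "az": 0}
  ]
}}

```text
clock: 9.15
tcp_pos: [0.5283, 0.3211, 0.0956]
orientation: [-0.002, 3.141, -0.0]
contact_force: [1.5, 1.1, -1.4]
grip_width: 0.0308
gripper_force: 61.6
```

Emit:
{"name": "arm_command", "arguments": {
  "rows": [
    {"fingers": -1, "x": -0.0084, "y": 0, "z": 0, "ax": 0, "ay": 0, "az": 0},
    {"fingers": -1, "x": 0, "y": 0, "z": 0, "ax": 0, "ay": 0, "az": 0},
    {"fingers": -1, "x": 0, "y": 0, "z": 0, "ax": 0, "ay": 0, "az": 0}
  ]
}}

```text
clock: 9.4
tcp_pos: [0.5353, 0.3212, 0.095]
orientation: [0.002, -3.138, 0.002]
contact_force: [-4.2, -0.1, 0.7]
grip_width: 0.0311
gripper_force: 61.9
```

Emit:
{"name": "arm_command", "arguments": {
  "rows": [
    {"fingers": -1, "x": 0.0042, "y": 0, "z": 0, "ax": 0, "ay": 0, "az": 0},
    {"fingers": -1, "x": 0, "y": 0, "z": 0, "ax": 0, "ay": 0, "az": 0},
    {"fingers": -1, "x": 0, "y": 0, "z": 0, "ax": 0, "ay": 0, "az": 0}
  ]
}}

```text
clock: 9.65
tcp_pos: [0.5329, 0.3209, 0.0956]
orientation: [-0.001, 3.141, -0.0]
contact_force: [-0.3, 0.5, -2.0]
grip_width: 0.0314
gripper_force: 61.7
```

Nut centre in TCP terms is (0.5317, 0.3213). Putting this socket back.

Emit:
{"name": "arm_command", "arguments": {
  "rows": [
    {"fingers": -1, "x": 0, "y": 0, "z": -0.0225, "ax": 0, "ay": 0, "az": 0},
    {"fingers": -1, "x": 0, "y": 0, "z": -0.0225, "ax": 0, "ay": 0, "az": 0},
    {"fingers": -1, "x": 0.0054, "y": -0.0398, "z": 0, "ax": 0, "ay": 0, "az": 0},
    {"fingers": -1, "x": 0.0054, "y": -0.0398, "z": 0, "ax": 0, "ay": 0, "az": 0},
    {"fingers": -1, "x": 0.0054, "y": -0.0398, "z": 0, "ax": 0, "ay": 0, "az": 0},
    {"fingers": -1, "x": 0.0054, "y": -0.0398, "z": 0, "ax": 0, "ay": 0, "az": 0},
    {"fingers": -1, "x": 0.0054, "y": -0.0398, "z": 0, "ax": 0, "ay": 0, "az": 0},
    {"fingers": -1, "x": 0.0054, "y": -0.0398, "z": 0, "ax": 0, "ay": 0, "az": 0},
    {"fingers": -1, "x": 0.0054, "y": -0.0398, "z": 0, "ax": 0, "ay": 0, "az": 0},
    {"fingers": -1, "x": 0.0054, "y": -0.0398, "z": 0, "ax": 0, "ay": 0, "az": 0}
  ]
}}

```text
clock: 10.48
tcp_pos: [0.4895, 0.0005, 0.141]
orientation: [-0.001, 3.14, -0.0]
contact_force: [0.2, 0.1, -0.7]
grip_width: 0.0313
gripper_force: 61.7
```

Emit:
{"name": "arm_command", "arguments": {
  "rows": [
    {"fingers": -1, "x": 0.0054, "y": -0.0398, "z": 0, "ax": 0, "ay": 0, "az": 0},
    {"fingers": -1, "x": 0.0054, "y": -0.0398, "z": 0, "ax": 0, "ay": 0, "az": 0},
    {"fingers": -1, "x": 0.0054, "y": -0.0398, "z": 0, "ax": 0, "ay": 0, "az": 0},
    {"fingers": -1, "x": 0, "y": 0, "z": 0.035, "ax": 0, "ay": 0, "az": 0},
    {"fingers": -1, "x": 0, "y": 0, "z": 0.035, "ax": 0, "ay": 0, "az": 0},
    {"fingers": -1, "x": 0, "y": 0, "z": 0.025, "ax": 0, "ay": 0, "az": 0},
    {"fingers": -1, "x": 0, "y": 0, "z": 0, "ax": 0, "ay": 0, "az": 0},
    {"fingers": -1, "x": 0, "y": 0, "z": 0, "ax": 0, "ay": 0, "az": 0},
    {"fingers": -1, "x": 0, "y": 0, "z": 0, "ax": 0, "ay": 0, "az": 0}
  ]
}}

```text
clock: 11.23
tcp_pos: [0.4746, -0.117, 0.0467]
orientation: [-0.002, 3.14, -0.001]
contact_force: [1.6, 0.7, -0.9]
grip_width: 0.031
gripper_force: 61.4
```

Emit:
{"name": "arm_command", "arguments": {
  "rows": [
    {"fingers": -1, "x": 0, "y": 0, "z": 0.008, "ax": 0, "ay": 0, "az": 0},
    {"fingers": -1, "x": 0, "y": 0, "z": 0.0068, "ax": 0, "ay": 0, "az": 0},
    {"fingers": -1, "x": 0, "y": 0, "z": 0, "ax": 0, "ay": 0, "az": 0},
    {"fingers": -1, "x": 0, "y": 0, "z": 0, "ax": 0, "ay": 0, "az": 0}
  ]
}}

```text
clock: 11.57
tcp_pos: [0.475, -0.1167, 0.0318]
orientation: [-0.002, 3.138, -0.0]
contact_force: [-1.3, -0.4, 5.8]
grip_width: 0.0314
gripper_force: 63.2
```

Emit:
{"name": "arm_command", "arguments": {
  "rows": [
    {"fingers": 1, "x": 0, "y": 0, "z": 0, "ax": 0, "ay": 0, "az": 0},
    {"fingers": 1, "x": 0, "y": 0, "z": 0, "ax": 0, "ay": 0, "az": 0},
    {"fingers": 1, "x": 0, "y": 0, "z": 0, "ax": 0, "ay": 0, "az": 0},
    {"fingers": 1, "x": 0, "y": 0, "z": 0, "ax": 0, "ay": 0, "az": 0},
    {"fingers": 1, "x": 0, "y": 0, "z": 0, "ax": 0, "ay": 0, "az": 0}
  ]
}}

```text
clock: 11.98
tcp_pos: [0.4735, -0.1166, 0.0307]
orientation: [-0.002, 3.142, 0.0]
contact_force: [0.4, -0.4, 0.4]
grip_width: 0.0853
gripper_force: 0.0
```

Emit:
{"name": "arm_command", "arguments": {
  "rows": [
    {"fingers": 1, "x": 0, "y": 0, "z": -0.04, "ax": 0, "ay": 0, "az": 0},
    {"fingers": 1, "x": 0, "y": 0, "z": -0.04, "ax": 0, "ay": 0, "az": 0},
    {"fingers": 1, "x": 0, "y": -0.015, "z": -0.035, "ax": 0, "ay": 0, "az": 0},
    {"fingers": 1, "x": 0, "y": -0.0305, "z": -0.025, "ax": 0, "ay": 0, "az": 0},
    {"fingers": 1, "x": 0, "y": -0.0385, "z": -0.01, "ax": 0, "ay": 0, "az": 0},
    {"fingers": 1, "x": 0, "y": -0.0385, "z": 0, "ax": 0, "ay": 0, "az": 0},
    {"fingers": 1, "x": 0, "y": -0.0385, "z": 0, "ax": 0, "ay": 0, "az": 0},
    {"fingers": 1, "x": 0, "y": -0.038, "z": 0, "ax": 0, "ay": 0, "az": 0},
    {"fingers": 1, "x": 0, "y": 0, "z": 0, "ax": 0, "ay": 0, "az": 0},
    {"fingers": 1, "x": 0, "y": 0, "z": 0, "ax": 0, "ay": 0, "az": 0}
  ]
}}

```text
clock: 12.82
tcp_pos: [0.4726, -0.3182, 0.1805]
orientation: [-0.006, -3.141, 0.002]
contact_force: [0.3, 0.2, 0.2]
grip_width: 0.0857
gripper_force: 0.0
```

Emit:
{"name": "arm_command", "arguments": {
  "rows": [
    {"fingers": 1, "x": 0, "y": 0, "z": 0, "ax": 0, "ay": 0, "az": 0}
  ]
}}

```text
clock: 12.9
tcp_pos: [0.4734, -0.315, 0.1802]
orientation: [0.001, -3.141, -0.002]
contact_force: [0.4, 0.6, 0.2]
grip_width: 0.0854
gripper_force: 0.0
```

Run:
```python
from h import *
f=grab("wrist","pics/w5.png");pickle.dump(f,open("w5.pkl","wb"))
T=tcp();print(T.round(4).tolist())
rectify(f,(.4715,-.315),.05,.03,480,"pics/w5r.png")
t=grab("top","pics/top1.png");im=cv2.imread("pics/top1.png")[222:252,281:311]
im=cv2.resize(im,(300,480));cv2.imwrite("pics/w5r.png",np.hstack([cv2.imread("pics/w5r.png"),im]))
```

```text
[[-1.0, -0.0024, -0.0007, 0.4737], [-0.0024, 1.0, 0.0012, -0.3142], [0.0007, 0.0012, -1.0, 0.1803], [0.0, 0.0, 0.0, 1.0]]
```

View pics/w5r.png

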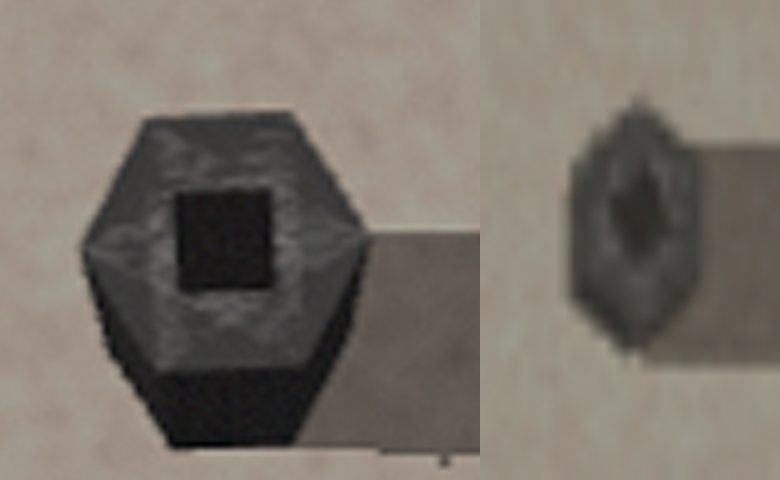

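The first socket stands upright (right crop). This socket's top is centred at (225,242), which is world (0.4712, −0.3132), with flats at 2° ± 60°. I'll grasp it with the tool turned +28°.

Emit:
{"name": "arm_command", "arguments": {
  "rows": [
    {"fingers": 1, "x": 0.0023, "y": 0.0014, "z": 0.01, "ax": 0, "ay": 0, "az": 0},
    {"fingers": 1, "x": 0, "y": 0, "z": 0.02, "ax": 0, "ay": 0, "az": 7},
    {"fingers": 1, "x": 0, "y": 0, "z": 0.02, "ax": 0, "ay": 0, "az": 7},
    {"fingers": 1, "x": 0, "y": 0, "z": 0.02, "ax": 0, "ay": 0, "az": 7},
    {"fingers": 1, "x": 0, "y": 0, "z": 0.02, "ax": 0, "ay": 0, "az": 7},
    {"fingers": 1, "x": 0, "y": 0, "z": 0.03, "ax": 0, "ay": 0, "az": 0},
    {"fingers": 1, "x": 0, "y": 0, "z": 0.03, "ax": 0, "ay": 0, "az": 0},
    {"fingers": 1, "x": 0, "y": 0, "z": 0, "ax": 0, "ay": 0, "az": 0},
    {"fingers": 1, "x": 0, "y": 0, "z": 0, "ax": 0, "ay": 0, "az": 0}
  ]
}}

```text
clock: 13.75
tcp_pos: [0.4702, -0.3126, 0.0294]
orientation: [-0.755, -3.045, -0.002]
contact_force: [0.8, -0.4, -0.3]
grip_width: 0.0854
gripper_force: 0.0
```

Emit:
{"name": "arm_command", "arguments": {
  "rows": [
    {"fingers": -1, "x": 0, "y": 0, "z": 0, "ax": 0, "ay": 0, "az": 0},
    {"fingers": -1, "x": 0, "y": 0, "z": 0, "ax": 0, "ay": 0, "az": 0},
    {"fingers": -1, "x": 0, "y": 0, "z": 0, "ax": 0, "ay": 0, "az": 0},
    {"fingers": -1, "x": 0, "y": 0, "z": 0, "ax": 0, "ay": 0, "az": 0},
    {"fingers": -1, "x": 0, "y": 0, "z": 0, "ax": 0, "ay": 0, "az": 0},
    {"fingers": -1, "x": 0, "y": 0, "z": 0, "ax": 0, "ay": 0, "az": 0},
    {"fingers": -1, "x": 0, "y": 0, "z": 0, "ax": 0, "ay": 0, "az": 0},
    {"fingers": -1, "x": 0, "y": 0, "z": 0, "ax": 0, "ay": 0, "az": 0}
  ]
}}

```text
clock: 14.42
tcp_pos: [0.4722, -0.3145, 0.032]
orientation: [0.758, 3.047, -0.0]
contact_force: [0.1, 1.6, 7.8]
grip_width: 0.031
gripper_force: 58.7
```

Emit:
{"name": "arm_command", "arguments": {
  "rows": [
    {"fingers": -1, "x": 0, "y": 0, "z": -0.02, "ax": 0, "ay": 0, "az": 0},
    {"fingers": -1, "x": 0, "y": 0, "z": -0.03, "ax": 0, "ay": 0, "az": -7},
    {"fingers": -1, "x": 0, "y": 0, "z": -0.03, "ax": 0, "ay": 0, "az": -7},
    {"fingers": -1, "x": 0, "y": 0, "z": -0.03, "ax": 0, "ay": 0, "az": -7},
    {"fingers": -1, "x": 0, "y": 0, "z": 0, "ax": 0, "ay": 0, "az": -7},
    {"fingers": -1, "x": 0, "y": 0, "z": 0, "ax": 0, "ay": 0, "az": 0},
    {"fingers": -1, "x": 0, "y": 0, "z": 0, "ax": 0, "ay": 0, "az": 0},
    {"fingers": -1, "x": 0, "y": 0, "z": 0, "ax": 0, "ay": 0, "az": 0}
  ]
}}

```text
clock: 15.08
tcp_pos: [0.4705, -0.3137, 0.1398]
orientation: [-0.004, -3.14, -0.002]
contact_force: [-0.3, -0.2, -1.6]
grip_width: 0.0312
gripper_force: 59.6
```

Emit:
{"name": "arm_command", "arguments": {
  "rows": [
    {"fingers": -1, "x": -0.0038, "y": 0.0397, "z": 0, "ax": 0, "ay": 0, "az": 0},
    {"fingers": -1, "x": -0.0038, "y": 0.0397, "z": 0, "ax": 0, "ay": 0, "az": 0},
    {"fingers": -1, "x": -0.0038, "y": 0.0397, "z": 0, "ax": 0, "ay": 0, "az": 0},
    {"fingers": -1, "x": -0.0038, "y": 0.0397, "z": 0, "ax": 0, "ay": 0, "az": 0},
    {"fingers": -1, "x": -0.0038, "y": 0.0397, "z": 0, "ax": 0, "ay": 0, "az": 0},
    {"fingers": -1, "x": -0.0038, "y": 0.0397, "z": 0, "ax": 0, "ay": 0, "az": 0},
    {"fingers": -1, "x": -0.0038, "y": 0.0397, "z": 0, "ax": 0, "ay": 0, "az": 0},
    {"fingers": -1, "x": -0.0038, "y": 0.0397, "z": 0, "ax": 0, "ay": 0, "az": 0},
    {"fingers": -1, "x": -0.0038, "y": 0.0397, "z": 0, "ax": 0, "ay": 0, "az": 0},
    {"fingers": -1, "x": -0.0038, "y": 0.0397, "z": 0, "ax": 0, "ay": 0, "az": 0}
  ]
}}

```text
clock: 15.92
tcp_pos: [0.5079, 0.0846, 0.1396]
orientation: [-0.003, -3.139, 0.001]
contact_force: [0.6, -0.2, -1.7]
grip_width: 0.0312
gripper_force: 59.8
```

Emit:
{"name": "arm_command", "arguments": {
  "rows": [
    {"fingers": -1, "x": -0.0038, "y": 0.0397, "z": 0, "ax": 0, "ay": 0, "az": 0},
    {"fingers": -1, "x": -0.0038, "y": 0.0397, "z": 0, "ax": 0, "ay": 0, "az": 0},
    {"fingers": -1, "x": -0.0038, "y": 0.0397, "z": 0, "ax": 0, "ay": 0, "az": 0},
    {"fingers": -1, "x": -0.0038, "y": 0.0397, "z": 0, "ax": 0, "ay": 0, "az": 0},
    {"fingers": -1, "x": -0.0038, "y": 0.0397, "z": 0, "ax": 0, "ay": 0, "az": 0},
    {"fingers": -1, "x": -0.0038, "y": 0.0397, "z": 0, "ax": 0, "ay": 0, "az": 0},
    {"fingers": -1, "x": 0, "y": 0, "z": 0, "ax": 0, "ay": 0, "az": 0},
    {"fingers": -1, "x": 0, "y": 0, "z": 0, "ax": 0, "ay": 0, "az": 0},
    {"fingers": -1, "x": 0, "y": 0, "z": 0, "ax": 0, "ay": 0, "az": 0}
  ]
}}

```text
clock: 16.67
tcp_pos: [0.5307, 0.3202, 0.1391]
orientation: [-0.0, -3.139, 0.004]
contact_force: [0.6, -0.3, -0.9]
grip_width: 0.0315
gripper_force: 60.0
```

Run:
```python
from h import *
f=grab("wrist","pics/w6.png");pickle.dump(f,open("w6.pkl","wb"))
E=[]
for i in range(5): E.append(tcp()[:3,3]); grab("wrist")
print(np.mean(E,0).round(4), tcp()[:3,:3].round(4).tolist())
# same tool frame: compare both grips in a tool-fixed rectification (plane z=tcp+.018)
Tt=np.array([[-1,0,0],[0,1,0],[0,0,-1.]])
def rt(p):
    f=pickle.load(open(p,"rb")); g=dict(f)
    w4=pickle.load(open("w4.pkl","rb")); g["world_from_camera"]=w4["world_from_camera"]
    return cv2.cvtColor(rectify(g,(.5288,.3178),.1558,.045,600),cv2.COLOR_BGR2GRAY)
a,b=rt("w4.pkl"),rt("w6.pkl")
def ed(im): im=cv2.GaussianBlur(im,(0,0),2).astype(np.float32); return cv2.magnitude(cv2.Sobel(im,5,1,0),cv2.Sobel(im,5,0,1))
for nm,(y0,y1,x0,x1) in {"top":(175,245,210,390),"low":(360,440,205,395),"mouth":(490,560,220,380)}.items():
    m=cv2.matchTemplate(ed(b)[y0-30:y1+30,x0-30:x1+30],ed(a)[y0:y1,x0:x1],cv2.TM_CCOEFF_NORMED)
    _,v,_,p=cv2.minMaxLoc(m);print(nm,round(v,2),p[0]-30,p[1]-30)
cv2.imwrite("pics/w6r.png",np.hstack([a[170:590,180:420],b[170:590,180:420]]))
```

```text
[0.5315 0.3191 0.1401] [[-1.0, 0.001, -0.0001], [0.001, 1.0, -0.0003], [0.0001, -0.0003, -1.0]]
top 0.96 0 12
low 0.63 0 11
mouth 0.83 3 8
```

View pics/w6r.png

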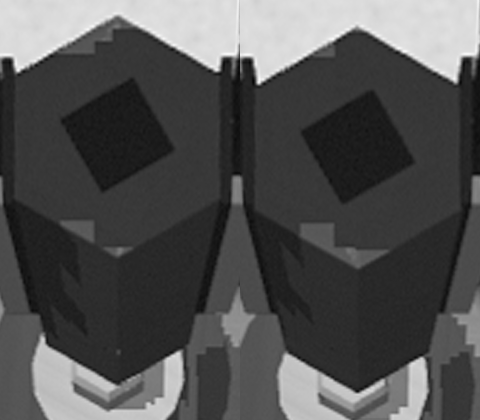

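Relative to the first grip, this socket sits 1.7 mm farther along tool +x (an 11–12 px shift). Correcting for that, then descending.

Emit:
{"name": "arm_command", "arguments": {
  "rows": [
    {"fingers": -1, "x": -0.0019, "y": 0.0022, "z": 0.015, "ax": 0, "ay": 0, "az": 0},
    {"fingers": -1, "x": 0, "y": 0, "z": 0.012, "ax": 0, "ay": 0, "az": 0},
    {"fingers": -1, "x": 0, "y": 0, "z": 0.006, "ax": 0, "ay": 0, "az": 0},
    {"fingers": -1, "x": 0, "y": 0, "z": 0, "ax": 0, "ay": 0, "az": 0},
    {"fingers": -1, "x": 0, "y": 0, "z": 0, "ax": 0, "ay": 0, "az": 0}
  ]
}}

```text
clock: 17.38
tcp_pos: [0.533, 0.3228, 0.1072]
orientation: [0.001, -3.14, 0.001]
contact_force: [-0.1, -0.6, -1.8]
grip_width: 0.0311
gripper_force: 60.0
```

Emit:
{"name": "arm_command", "arguments": {
  "rows": [
    {"fingers": -1, "x": 0, "y": 0, "z": 0.0025, "ax": 0, "ay": 0, "az": 0},
    {"fingers": -1, "x": 0, "y": 0, "z": 0.0025, "ax": 0, "ay": 0, "az": 0},
    {"fingers": -1, "x": 0, "y": 0, "z": 0, "ax": 0, "ay": 0, "az": 0},
    {"fingers": -1, "x": 0, "y": 0, "z": 0, "ax": 0, "ay": 0, "az": 0}
  ]
}}

```text
clock: 17.72
tcp_pos: [0.5334, 0.3233, 0.1028]
orientation: [-0.002, 3.142, 0.0]
contact_force: [-0.4, -0.0, -1.8]
grip_width: 0.0315
gripper_force: 60.0
```

Emit:
{"name": "arm_command", "arguments": {
  "rows": [
    {"fingers": -1, "x": 0, "y": 0, "z": 0.002, "ax": 0, "ay": 0, "az": 0},
    {"fingers": -1, "x": 0, "y": 0, "z": 0.001, "ax": 0, "ay": 0, "az": 0},
    {"fingers": -1, "x": 0, "y": 0, "z": 0, "ax": 0, "ay": 0, "az": 0},
    {"fingers": -1, "x": 0, "y": 0, "z": 0, "ax": 0, "ay": 0, "az": 0}
  ]
}}

```text
clock: 18.05
tcp_pos: [0.5336, 0.3229, 0.0997]
orientation: [-0.001, 3.141, -0.0]
contact_force: [0.4, -1.3, -0.9]
grip_width: 0.0313
gripper_force: 60.3
```

Emit:
{"name": "arm_command", "arguments": {
  "rows": [
    {"fingers": -1, "x": 0, "y": -0.0012, "z": 0.002, "ax": 0, "ay": 0, "az": 0},
    {"fingers": -1, "x": 0, "y": 0, "z": 0.002, "ax": 0, "ay": 0, "az": 0},
    {"fingers": -1, "x": 0, "y": 0, "z": 0, "ax": 0, "ay": 0, "az": 0},
    {"fingers": -1, "x": 0, "y": 0, "z": 0, "ax": 0, "ay": 0, "az": 0}
  ]
}}

```text
clock: 18.38
tcp_pos: [0.533, 0.3219, 0.0951]
orientation: [0.002, -3.141, 0.001]
contact_force: [-1.1, 0.2, -1.2]
grip_width: 0.0313
gripper_force: 59.9
```

Emit:
{"name": "arm_command", "arguments": {
  "rows": [
    {"fingers": -1, "x": 0, "y": 0, "z": 0.002, "ax": 0, "ay": 0, "az": 0},
    {"fingers": -1, "x": 0, "y": 0, "z": 0.002, "ax": 0, "ay": 0, "az": 0},
    {"fingers": -1, "x": 0, "y": 0, "z": 0, "ax": 0, "ay": 0, "az": 0},
    {"fingers": -1, "x": 0, "y": 0, "z": 0, "ax": 0, "ay": 0, "az": 0}
  ]
}}

```text
clock: 18.72
tcp_pos: [0.5332, 0.3219, 0.0926]
orientation: [0.001, -3.141, 0.0]
contact_force: [-3.7, -3.4, 8.6]
grip_width: 0.0316
gripper_force: 61.2
```

Fully down with flats aligned, and it isn't the 24, so this one fits. I turn clockwise about the socket's axis, which sits about 2.2 mm off the TCP along tool x.

Emit:
{"name": "arm_command", "arguments": {
  "rows": [
    {"fingers": -1, "x": 0, "y": 0, "z": 0, "ax": 0, "ay": 0, "az": 0},
    {"fingers": -1, "x": 0, "y": 0, "z": 0, "ax": 0, "ay": 0, "az": 0},
    {"fingers": -1, "x": 0, "y": 0, "z": 0, "ax": 0, "ay": 0, "az": 0},
    {"fingers": -1, "x": 0, "y": -0.0002, "z": 0, "ax": 0, "ay": 0, "az": 6},
    {"fingers": -1, "x": 0, "y": -0.0002, "z": 0, "ax": 0, "ay": 0, "az": 6},
    {"fingers": -1, "x": 0, "y": -0.0002, "z": 0, "ax": 0, "ay": 0, "az": 6},
    {"fingers": -1, "x": 0, "y": -0.0002, "z": 0, "ax": 0, "ay": 0, "az": 6},
    {"fingers": -1, "x": 0, "y": 0, "z": 0, "ax": 0, "ay": 0, "az": 0},
    {"fingers": -1, "x": 0, "y": 0, "z": 0, "ax": 0, "ay": 0, "az": 0}
  ]
}}

```text
clock: 19.47
tcp_pos: [0.533, 0.3207, 0.0926]
orientation: [-0.653, -3.072, 0.002]
contact_force: [-4.0, -4.0, 9.7]
grip_width: 0.0309
gripper_force: 61.4
```

Run:
```python
from h import *
o=r.get_obs();print({k:np.round(o[k],3) for k in("tcp_pos","contact_force","moment","grip_width","joints")}, np.degrees(np.arctan2(tcp()[1,1],tcp()[0,1])))
```

```text
{'tcp_pos': array([0.533, 0.321, 0.093]), 'contact_force': array([-4.029, -4.038,  9.669]), 'moment': array([-1.013,  0.977, -0.068]), 'grip_width': np.float64(0.031), 'joints': array([-0.796,  0.581,  0.209,  1.82 , -0.166,  0.759,  0.653])} 66.01429700603953
```

Emit:
{"name": "arm_command", "arguments": {
  "rows": [
    {"fingers": -1, "x": 0, "y": -0.0002, "z": 0, "ax": 0, "ay": 0, "az": 6},
    {"fingers": -1, "x": 0, "y": -0.0002, "z": 0, "ax": 0, "ay": 0, "az": 6},
    {"fingers": -1, "x": 0, "y": -0.0002, "z": 0, "ax": 0, "ay": 0, "az": 6},
    {"fingers": -1, "x": 0, "y": -0.0002, "z": 0, "ax": 0, "ay": 0, "az": 6},
    {"fingers": -1, "x": 0, "y": -0.0002, "z": 0, "ax": 0, "ay": 0, "az": 6},
    {"fingers": -1, "x": 0, "y": -0.0002, "z": 0, "ax": 0, "ay": 0, "az": 6},
    {"fingers": -1, "x": 0, "y": -0.0002, "z": 0, "ax": 0, "ay": 0, "az": 6},
    {"fingers": -1, "x": 0, "y": -0.0002, "z": 0, "ax": 0, "ay": 0, "az": 6},
    {"fingers": -1, "x": 0, "y": 0, "z": 0, "ax": 0, "ay": 0, "az": 0},
    {"fingers": -1, "x": 0, "y": 0, "z": 0, "ax": 0, "ay": 0, "az": 0}
  ]
}}

```text
clock: 20.3
tcp_pos: [0.5318, 0.3197, 0.0925]
orientation: [-1.846, -2.542, 0.002]
contact_force: [-5.2, -4.3, 10.1]
grip_width: 0.0315
gripper_force: 61.5
```

Run:
```python
from h import *
o=r.get_obs();print({k:np.round(o[k],3) for k in("tcp_pos","contact_force","moment","grip_width")}, np.degrees(np.arctan2(tcp()[1,1],tcp()[0,1])))
f=grab("wrist");T=tcp()
# tool-fixed comparison with w6: did the socket slip in the grip?
def tf(f,T):
    g=dict(f); g["world_from_camera"]=pickle.load(open("w4.pkl","rb"))["world_from_camera"]
    return cv2.cvtColor(rectify(g,(.5288,.3178),.1558,.045,600),cv2.COLOR_BGR2GRAY)
a=tf(pickle.load(open("w6.pkl","rb")),T);b=tf(f,T)
cv2.imwrite("pics/w7r.png",np.hstack([a[170:590,180:420],b[170:590,180:420]]))
```

```text
{'tcp_pos': array([0.532, 0.32 , 0.093]), 'contact_force': array([-5.153, -4.297, 10.1  ]), 'moment': array([-0.898,  1.048, -0.131]), 'grip_width': np.float64(0.032)} 18.021045148704264
```

View pics/w7r.png

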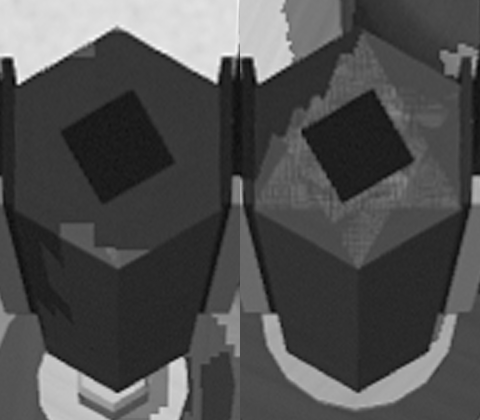

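The socket hasn't slipped in the grip (square at the same spot in both). Quick check of side play to confirm the fit, then reseat.

Emit:
{"name": "arm_command", "arguments": {
  "rows": [
    {"fingers": -1, "x": 0, "y": 0, "z": -0.0045, "ax": 0, "ay": 0, "az": 0},
    {"fingers": -1, "x": 0, "y": 0.002, "z": 0, "ax": 0, "ay": 0, "az": 0},
    {"fingers": -1, "x": 0, "y": 0, "z": 0, "ax": 0, "ay": 0, "az": 0},
    {"fingers": -1, "x": 0, "y": 0, "z": 0, "ax": 0, "ay": 0, "az": 0}
  ]
}}

```text
clock: 20.68
tcp_pos: [0.5322, 0.3199, 0.0956]
orientation: [-1.843, -2.541, 0.007]
contact_force: [-5.4, -3.6, 4.1]
grip_width: 0.0312
gripper_force: 60.7
```

Emit:
{"name": "arm_command", "arguments": {
  "rows": [
    {"fingers": -1, "x": 0, "y": -0.004, "z": 0, "ax": 0, "ay": 0, "az": 0},
    {"fingers": -1, "x": 0, "y": 0, "z": 0, "ax": 0, "ay": 0, "az": 0},
    {"fingers": -1, "x": 0, "y": 0, "z": 0, "ax": 0, "ay": 0, "az": 0}
  ]
}}

```text
clock: 20.93
tcp_pos: [0.5312, 0.3197, 0.0964]
orientation: [1.845, 2.541, 0.002]
contact_force: [2.6, -1.2, -3.3]
grip_width: 0.0316
gripper_force: 60.9
```

Emit:
{"name": "arm_command", "arguments": {
  "rows": [
    {"fingers": -1, "x": 0, "y": 0.002, "z": 0, "ax": 0, "ay": 0, "az": 0},
    {"fingers": -1, "x": 0, "y": 0, "z": 0.0025, "ax": 0, "ay": 0, "az": 0},
    {"fingers": -1, "x": 0, "y": 0, "z": 0.0025, "ax": 0, "ay": 0, "az": 0},
    {"fingers": -1, "x": 0, "y": 0, "z": 0, "ax": 0, "ay": 0, "az": 0},
    {"fingers": -1, "x": 0, "y": 0, "z": 0, "ax": 0, "ay": 0, "az": 0},
    {"fingers": -1, "x": 0, "y": 0, "z": 0, "ax": 0, "ay": 0, "az": 0}
  ]
}}

```text
clock: 21.43
tcp_pos: [0.5318, 0.3198, 0.0925]
orientation: [-1.845, -2.541, 0.001]
contact_force: [-6.3, -5.6, 16.3]
grip_width: 0.0312
gripper_force: 62.9
```

The socket is held by contact on both sides within about 1 mm, so it fits, and it is reseated at 0.0925. Handing in.

```bash
python3 -c "
from bench import r
print(r.hand_in())"
```

```text
the job is handed in; nothing more can be done
None
```

The job is handed in (no verdict came back): of the two sockets tried, the first was too large and stands upright on its original spot; the second fits, and I turned it 72° clockwise (an estimated 57–64° at the nut, allowing for play), leaving it fully seated and still gripped at about 60 N.

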